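Shorten the scanner boom by one hole

TASK

Shorten the boom that carries the hand scanner by one hole: press its lock button down to free the tube, slide the tube in towards its post, and let the button pop back up in the very next hole. Use a light touch, as when working a telescopic pole by hand, because a hard push bends the lock pin. Leave the label-roll boom beside it and the other things on the table as they are.

Things in the scene. Friction and masses are not known exactly. Their poses are not given: they have to be found in the camera images.
- scan_stand: Fixed stand of the scanner boom: dark steel foot 120 x 150 x 12 mm, 30 mm square post, and a level 20 mm square aluminium bar with a row of 11 mm holes drilled by hand at uneven spacing, running from the post along the stand's +y, its axis 100 mm above the table. Origin: on the table on the post's axis, z up. A twin stand carries a white label roll (90 mm across), not the scanner.
- scan_boom (a joint): How far the scanner's tube is slid in towards the post (m), along the stand's -y. 0: the hole it starts locked in; the next hole in lies anywhere from 0.042 to 0.058, the one after 0.045 further. A locked pin has about 1.5 mm play either way. The freed tube (32 mm square sleeve over the bar) slides with 2 to 4 N and stays where it is left. Over 25 N on this boom or stand is too hard.
- scan_collar (a point): Centre of the top of the grey collar at the post end of the scanner's tube: 44 wide x 68 long (along the tube) x 44 mm high, its top 122 mm above the table. It slides with the tube.
- scan_ledge (a point): Middle of the top edge of the post-side one of two grey finger ledges that stand on the collar across the tube, either side of the button: each 44 wide, 6 thick, 23 mm high above the collar (top 145 mm above the table), 56 mm clear between them, centred 31 mm from the button's axis. They are part of the tube and can be pushed.
- scan_button_top (a point): Centre of the top of the scanner boom's lock button, an upright steel button 24 mm across, midway between the ledges; it rides along with the tube. Unpressed it is 134 mm above the table; at the start it is 165 mm from the post's axis along the stand's +y.
- scan_button (a joint): How far the lock button is pressed down (m): 0 fully up, 0.007 bottom stop. Spring: 3 N at the top, 7.2 N at the bottom. The pin is out of its hole from 0.004 (5.4 N) on. Between holes the pin rides on the bar, so the button stays down at 0.004 when let go, and springs up to 0 when it meets a hole and then blocks the tube. A pin loaded sideways is stiff to press.
- roll_button_top (a point): Centre of the top of the identical lock button of the other boom, the one with the label roll, which is to be left alone.
- gift_box: Bystander: small white box 70 x 50 x 32 mm lying between the two stands; origin at its underside.
- tape_roll: Bystander: cardboard-brown ring 68 mm across, 24 mm high, flat on the table between the stands; origin at its underside.
- marker: Bystander: white and black marker 120 mm long, 13 mm high, lying on the table about under the nearer boom; origin under the middle of its white part.
- card_stack: Bystander: stack of paper cards 150 x 105 x 22 mm on the left; origin at its underside.
- mouse: Bystander: black computer mouse 100 x 58 x 22 mm on the right; origin at its underside.
- mail_carton: Bystander: brown carton 100 x 120 x 60 mm on the left; origin at its underside.

How it is judged (in metres and radians):
On the way, in this order (a step that is already met when the one before it is completed fails the run):
1. the scanner boom's button is pressed down far enough to free the tube, which is still at its first hole (value of joint scan_button above 0.0042 m and value of joint scan_boom below 0.008 m), for 0.05 s.
2. the tube is on its way in, between the two holes (value of joint scan_boom between 0.012 and 0.036 m), for 0.02 s.
At the end, for the whole second after the job is handed in: The scanner boom is one hole shorter: its tube is at rest 39 to 61 mm in from its first hole, where the next hole is, and its lock button has popped fully up (within 1.5 mm) in that hole, which it can do only there (value of joint scan_button below 0.0015 m and value of joint scan_boom between 0.039 and 0.061 m and velocity of joint scan_boom between -0.005 and 0.005 m/s); the robot touches nothing.
It fails at once if the scanner boom or its button is pushed with more than 25 N (contact force between any of the fingers, the arm and scan_stand above 25 N).
It fails at once if the label-roll boom's button is pressed or its tube pushed (distance of roll_button_top from where it was at the start of the episode above 0.004 m).
It fails at once if one of the other things on the table is shoved aside (distance of any of gift_box, tape_roll, marker, card_stack, mouse, mail_carton from where it was at the start of the episode above 0.015 m).
It also fails if it takes over 45 s, if anything falls off the work surface, if the arm or the gripper's body presses on something with over 40 N, if the wrist force passes 120 N, or if a joint passes its speed limit or range.

ROBOT

A 6-joint arm with a two-finger parallel gripper is mounted at the origin on the work surface. World frame = base frame: x ahead of the robot, y to its left, z up, the work surface at z = 0. Lengths are in mm, angles in degrees, forces in N, time in s.
With the tool pointing down it reaches from about 325 to 750 mm from the base axis. Payload 7.6 kg.
Tool frame: the origin (TCP) lies midway between the tips of the shut fingers; the grasp point (between the pads) lies 19 mm behind it; x points along the fingers, y is the direction in which the jaws open and shut, and the axes are right-handed (so a half turn about x gives the same grasp; the last joint's range is limited). The gripper opens to 85 mm and grips with 20 to 120 N. Pads are 22 mm wide; open, the fingers measure 114 mm over their backs; the gripper's body (76 mm by 85 mm) begins 54 mm behind the grasp point. The pads swing forward as they close: fully open they stand 13 mm farther back than shut.
Start: joints at [59.284, 2.991, 80.254, -0, 96.75, -4.028], TCP at [235.785, 469.096, 231.323] pointing down, gripper open.
Joint ranges: [-166.34, 166.34], [-52.06, 124.39], [6.96, 135.62], [-60.46, 240.46], [14.63, 156.25], [-167.68, 167.68]. Speed limits (degrees/s): [147.25, 147.25, 172.46, 180, 180, 180].

INTERFACE

Orientations are given as [roll, pitch, yaw] about the fixed x, y, z axes, in that order (R = Rz(yaw) Ry(pitch) Rx(roll)).
In Python, from rig import observe, read_camera, close_job, spot_in, spot_point gives the robot as it stands.
- The arm moves only by the shell command python3 -m inch 'ROWS' [FORCE]. ROWS is a JSON object of lists of equal length, an entry for each row: "fingers": the finger opening in cm, from 0 to 8.54; "slide": the shift along the tool's x, y, z in cm, a list of three; "rotation": the turn, a rotation vector about the tool's x, y, z in degrees, a list of three. A call has 1 to 20 rows; each row shifts and turns the commanded pose from where the row before left it, along the tool's axes as they then stand; what a row does not reach is not made up. A row lasts 1/12 s, in which the tool goes at most 41.7 mm and 7.16 degrees, less where a joint would pass 70% of its speed; a pose out of reach is approached as far as the arm can. A call is refused whole if a number of a shift passes 4.17 or a number of a turn 7.16, either way. A call with a gripper value outside its range is refused whole. The fingers move at their own pace and stop on an object; FORCE is the grip in N (left out, the last holds). Time passes only in rows, so rows that do not move let the fingers close. It gives the time, the measured TCP pose, the force and the opening at its end, in the units of the state.
- observe(): the state, without advancing time (a new reading comes with each control period).
- read_camera(name): name is "scene" or "top" or "wrist"; returns a dict with "image" (384x512x3 uint8, red, green, blue), "mtx" (3x3 intrinsics, pixels), "D" ([k1, k2, p1, p2, k3] as OpenCV has them; the pictures are not rectified), "camera_from_world" (4x4, takes a point from world to camera coordinates). Camera axes: x right, y down, z forward; pixel columns grow to the right and rows downward; lengths in mm; the calibration is good to about 2 mm. A picture is of the moment at which its call begins. There is no depth.
- close_job(): hands the job in, once; it reports no verdict.
Trained networks look in the newest picture that a camera, given by its name, has taken for a name from the list of things; names that differ only in an ending like _2 or _b are one class to them, and where a whole thing is asked for, a point or a joint stands for the part that bears it (a point fixed in the world has none). Each returns a list of dicts, best first, with "confidence" (0 to 1); they miss things now and then, are a little off and sometimes report something else, mostly with a low value. They report only what shows in the picture. A call takes as long as a camera call.
- spot_in(label, camera): "bbox" ([left, top, right, bottom] in pixels, round what is visible of it).
- spot_point(label, camera): "centre" ([column, row] in pixels: a listed point, or the origin of a listed thing).
The state is a dict: "time": time; "qpos": joint angles; "qvel": joint speeds; "joint_torque": joint torques, N m; "tool_pos": TCP position; "ee_rot": TCP orientation; "contact_force": force on the tool from outside, world axes, zero at the start; "ft_torque": the same for the moment, N m; "gripper_width": finger opening in mm.
Only numpy, scipy, OpenCV 4.12 (cv2) and the standard library are available. Lean on these libraries where they do the work, as an engineer would, in place of code of your own. Each camera call takes 0.05 s, during which the arm holds its last target.

## Working session

There is one attempt and no reset: what is moved stays moved. The work goes in short steps, Python scripts to look and compute and a shell command to move; the robot and the scene stay as the last step left them, time stands still between calls to the robot, and variables do not carry over. Pictures are saved under pics/ and viewed, and the job is handed in when it is done.

```bash
ls; mkdir -p pics; python3 - <<'E'
from rig import *
import cv2
print(observe())
for c in ["scene","top","wrist"]:
    r=read_camera(c); cv2.imwrite(f"pics/a_{c}.png",r["image"][:,:,::-1])
    for l in ["scan_button_top","roll_button_top","scan_collar","scan_ledge","scan_stand"]:
        print(c,l,[(round(d["confidence"],2),[round(float(x),1) for x in d["centre"]]) for d in spot_point(l,c)[:3]])
E
```

```text
pics
{'time': 0.0, 'qpos': array([ 5.92842752e+01,  3.03028360e+00,  8.03141334e+01, -2.08649522e-03,
        9.67529451e+01, -4.02799002e+00]), 'qvel': array([ 0.03469059,  0.05714356,  0.03483867, -0.03875191, -0.08613919,
       -0.00392324]), 'joint_torque': array([ 4.99526068e-04, -3.81662679e+01, -3.60192454e+01,  1.95217785e-05,
        6.03157212e-03,  7.34792621e-06]), 'tool_pos': array([235.61615397, 468.79762293, 230.43464581]), 'ee_rot': array([ -92.80858416,   89.9026159 , -119.4965625 ]), 'contact_force': array([-0.12118386,  0.77143018, -0.12195191]), 'ft_torque': array([ 0.04002013, -0.01854108,  0.02588145]), 'gripper_width': 85.0790056349061}
scene scan_button_top [(0.5, [299.2, 163.0])]
scene roll_button_top [(0.54, [295.2, 165.5]), (0.44, [225.1, 184.8])]
scene scan_collar [(0.77, [295.6, 162.4]), (0.72, [222.3, 184.5])]
scene scan_ledge [(0.7, [288.5, 154.4])]
scene scan_stand [(0.55, [266.7, 155.8])]
top scan_button_top [(0.39, [260.6, 240.2])]
top roll_button_top [(0.73, [259.7, 238.6]), (0.61, [270.0, 157.6])]
top scan_collar [(0.79, [257.3, 236.1])]
top scan_ledge [(0.66, [267.1, 232.6])]
top scan_stand [(0.88, [310.8, 236.9]), (0.65, [227.4, 247.5])]
wrist scan_button_top []
wrist roll_button_top []
wrist scan_collar []
wrist scan_ledge []
wrist scan_stand []
```

View pics/a_scene.png

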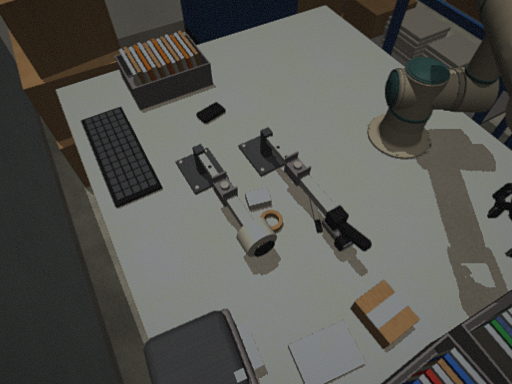

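View pics/a_top.png

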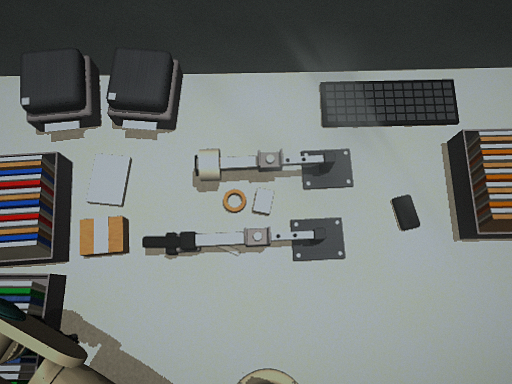

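View pics/a_wrist.png

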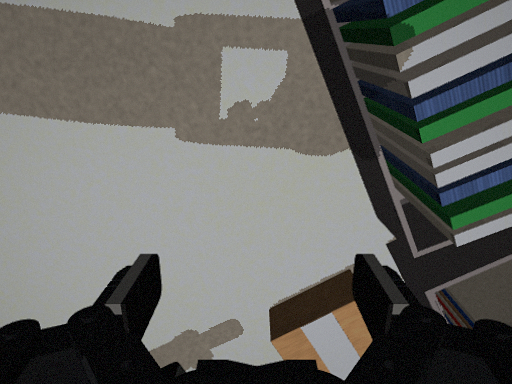

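The scanner boom is the nearer one, with its button at about (258,237) in the top view and (299,163) in the scene view. The post is on the right, at world -y. Next I'll zoom in and triangulate.

```bash
cat > h.py <<'E'
import numpy as np, cv2
from rig import *
def ray(r,px):
    K=np.array(r["mtx"],float);D=np.array(r["D"],float);T=np.array(r["camera_from_world"],float)
    u=cv2.undistortPoints(np.array([[px]],float),K,D)[0,0]
    R,t=T[:3,:3],T[:3,3]; return -R.T@t, R.T@np.array([u[0],u[1],1.])
def onz(r,px,z):
    o,d=ray(r,px); return o+d*(z-o[2])/d[2]
def tri(rs,pxs):
    A=np.zeros((3,3));b=np.zeros(3)
    for r,p in zip(rs,pxs):
        o,d=ray(r,p);d=d/np.linalg.norm(d);M=np.eye(3)-np.outer(d,d);A+=M;b+=M@o
    return np.linalg.solve(A,b)
def proj(r,P):
    T=np.array(r["camera_from_world"],float)
    return cv2.projectPoints(np.array([P],float),cv2.Rodrigues(T[:3,:3])[0],T[:3,3],np.array(r["mtx"],float),np.array(r["D"],float))[0][0,0]
E
python3 - <<'E'
from h import *
np.set_printoptions(precision=1,suppress=True)
t=read_camera("top"); s=read_camera("scene")
cv2.imwrite("pics/b_top.png",cv2.resize(t["image"][210:270,180:350,::-1],None,fx=4.5,fy=4.5,interpolation=cv2.INTER_CUBIC))
cv2.imwrite("pics/b_scene.png",cv2.resize(s["image"][120:260,230:380,::-1],None,fx=4,fy=4,interpolation=cv2.INTER_CUBIC))
print(onz(t,(258,237),134),onz(s,(299.2,163),134),tri([t,s],[(258,237),(299.2,163)]))
E
```

```text
[446.8  16.5 134. ] [444.9  20.5 134. ] [445.5  18.1 132.7]
```

```bash
sleep 1; ls pics
```

```text
a_scene.png
a_top.png
a_wrist.png
b_scene.png
b_top.png
```

View pics/b_top.png

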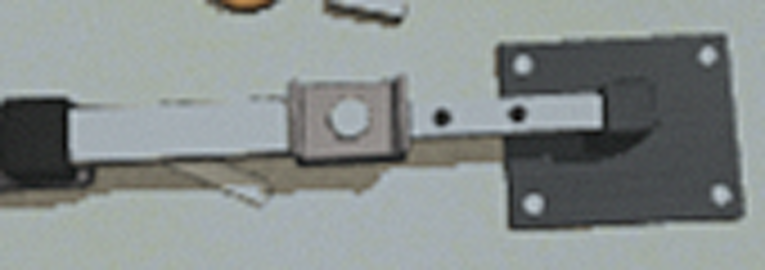

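View pics/b_scene.png

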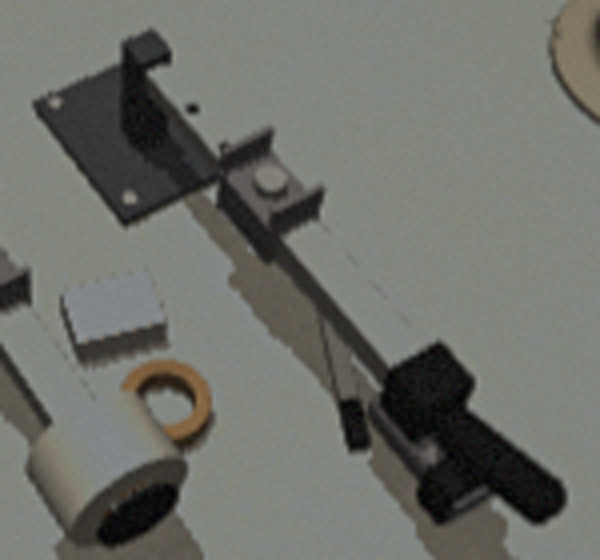

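The top crop shows the button at (257.8,236.2) and two open bar holes at (278,236.2) and (294.9,235.1). In the scene view the button is at (297.5,165). Next: the axis direction and the hole distances.

```bash
python3 - <<'E'
from h import *
np.set_printoptions(precision=1,suppress=True)
t=read_camera("top"); s=read_camera("scene")
c=lambda x,y:(180+(x-1.75)/4.5,210+(y-1.75)/4.5)
b=onz(t,c(350,118),134)
print(b,tri([t,s],[c(350,118),(297.4,164.9)]),onz(s,(297.4,164.9),134))
h1=onz(t,c(441,118),110);h2=onz(t,c(517,113),110)
# tube edges at far left z=116: (70,107),(70,163);  bar end at (602,92)-(602,128) z=110
l=(onz(t,c(70,107),116)+onz(t,c(70,163),116))/2; e=(onz(t,c(602,92),110)+onz(t,c(602,128),110))/2
print(h1,h2,l,e,[np.linalg.norm((h-b)[:2]) for h in (h1,h2)])
P=np.array([l,b,h1,h2,e]);p=np.polyfit(P[:,1],P[:,0],1);print("dx/dy",p[0],np.degrees(np.arctan(p[0])),np.polyval(p,P[:,1])-P[:,0])
# foot screws z=12
f=[onz(t,c(*q),12) for q in ((523,64),(707,55),(534,204),(720,195))]
print(f, np.degrees(np.arctan2(f[0][0]-f[1][0],f[0][1]-f[1][1])),np.degrees(np.arctan2(f[2][0]-f[3][0],f[2][1]-f[3][1])))
w=read_camera("wrist");T=w["camera_from_world"];print("cam pos",-T[:3,:3].T@T[:3,3],T[:3,:3])
print(w["mtx"])
from scipy.spatial.transform import Rotation as R
o=observe();print(R.from_euler("xyz",o["ee_rot"],degrees=True).as_matrix())
E
```

```text
[449.9  18.1 134. ] [450.2  18.7 127.1] [453.2  23.8 134. ]
[452.2 -36.1 110. ] [454.4 -81.2 110. ] [445.4 183.  116. ] [ 455.4 -131.7  110. ] [np.float64(54.17435450867042), np.float64(99.40230176853736)]
dx/dy -0.03273016271652789 -1.8746309696128238 [-0.3  0.7  0.1 -0.6  0.1]
[array([500. , -95.7,  12. ]), array([ 503.8, -215.4,   12. ]), array([409.6, -99. ,  12. ]), array([ 413.4, -217.8,   12. ])] -1.8330836769274619 -1.7971859361417646
cam pos [164.9 504.6 372.4] [[ 0.4  0.9 -0. ]
 [ 0.9 -0.4  0.3]
 [ 0.3 -0.1 -1. ]]
[[331.5   0.  256.5]
 [  0.  331.5 191.9]
 [  0.    0.    1. ]]
[[ 0.   0.4  0.9]
 [ 0.   0.9 -0.4]
 [-1.   0.   0. ]]
```

Both measurements agree on a 1.85° yaw. The button is at about (450,18,134), and the next hole is about 54 mm in. Now for the tool-frame shift.

```bash
cat >> h.py <<'E'
from scipy.spatial.transform import Rotation as R
A=np.radians(1.85)
GOAL=np.column_stack([[0,0,-1],[-np.sin(A),np.cos(A),0],[np.cos(A),np.sin(A),0]])
def need(P):
    o=observe(); M=R.from_euler("xyz",o["ee_rot"],degrees=True).as_matrix()
    print("t",round(o["time"],2),"pos",o["tool_pos"].round(1),"F",o["contact_force"].round(1),"w",round(o["gripper_width"],1))
    print("rotvec deg",R.from_matrix(M.T@GOAL).as_rotvec(degrees=True).round(2),"then shift cm (goal frame)",(GOAL.T@(np.array(P)-o["tool_pos"])/10).round(2))
E
python3 -c "
from h import *
need([450,18,235])"
```

```text
t 1.15 pos [235.8 469.1 231.3] F [ 0.5 -0.8  0.1] w 85.2
rotvec deg [-28.54   0.    -0.  ] then shift cm (goal frame) [ -0.37 -45.78  19.95]
```

```bash
python3 -m inch '{"fingers":[0,0,0,0,0,0],"slide":[[0,0,0],[0,0,0],[0,0,0],[0,0,0],[0,0,0],[0,0,0]],"rotation":[[-5,0,0],[-5,0,0],[-5,0,0],[-5,0,0],[-5,0,0],[-3.54,0,0]]}' 20
python3 -m inch '{"fingers":[0,0,0,0,0,0,0,0,0,0,0,0,0,0,0,0],"slide":[[0,-2.86,1.25],[0,-2.86,1.25],[0,-2.86,1.25],[0,-2.86,1.25],[0,-2.86,1.25],[0,-2.86,1.25],[0,-2.86,1.25],[0,-2.86,1.25],[0,-2.86,1.25],[0,-2.86,1.25],[0,-2.86,1.25],[0,-2.86,1.25],[0,-2.86,1.25],[0,-2.86,1.25],[0,-2.86,1.25],[0,-2.86,1.25]],"rotation":[[0,0,0],[0,0,0],[0,0,0],[0,0,0],[0,0,0],[0,0,0],[0,0,0],[0,0,0],[0,0,0],[0,0,0],[0,0,0],[0,0,0],[0,0,0],[0,0,0],[0,0,0],[0,0,0]]}'
python3 - <<'E'
from h import *
np.set_printoptions(precision=1,suppress=True)
need([450,18,235])
w=read_camera("wrist");cv2.imwrite("pics/c_wrist.png",w["image"][:,:,::-1])
need([450,18,235])
for l in ["scan_button_top","scan_collar","scan_ledge"]:
    print(l,[(round(d["confidence"],2),np.array(d["centre"]),onz(w,d["centre"],{"scan_button_top":134,"scan_collar":122,"scan_ledge":145}[l])) for d in spot_point(l,"wrist")[:3]])
E
```

```text
time: 1.65
tool_pos: [235.8, 469.1, 231.3]
ee_rot: [53.2, 90.0, 55.3]
contact_force: [-0.6, -0.3, 0.3]
gripper_width: 12.6
time: 2.98
tool_pos: [450.9, 16.6, 231.5]
ee_rot: [5.9, 90.0, 7.7]
contact_force: [0.6, -0.3, 0.2]
gripper_width: 0.1
t 2.98 pos [450.9  16.6 231.5] F [ 0.6 -0.3  0.2] w 0.1
rotvec deg [-0.  0. -0.] then shift cm (goal frame) [-0.3  0.1 -0.1]
t 3.03 pos [452.3  12.7 231.1] F [-1.3 -2.6 -0.2] w -0.1
rotvec deg [-0.2  0.   0.1] then shift cm (goal frame) [-0.4  0.5 -0.2]
scan_button_top [(0.65, array([258.2, 190.7]), array([447.9,  17.7, 134. ]))]
scan_collar [(0.66, array([257.2, 186. ]), array([447.9,  16.9, 122. ]))]
scan_ledge [(0.93, array([220. , 199.2]), array([451.8, -10. , 145. ]))]
```

View pics/c_wrist.png

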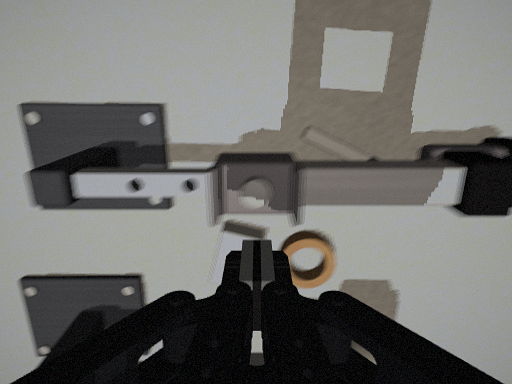

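```bash
python3 -c "
from h import *
need([449,18,235])"
```

```text
t 3.18 pos [450.5  17.8 231.2] F [ 0.2 -0.1  0.1] w -0.4
rotvec deg [-0.1  -0.03 -0.02] then shift cm (goal frame) [-0.38  0.03 -0.15]
```

The picture was blurred because the arm was still settling. It shows the button at about (255,193), between ledges at columns 216 and 298. I'll retake it now that the arm is still.

```bash
python3 - <<'E'
from h import *
np.set_printoptions(precision=1,suppress=True)
w=read_camera("wrist");cv2.imwrite("pics/d_wrist.png",cv2.resize(w["image"][130:290,170:350,::-1],None,fx=4,fy=3.75*4/3.75,interpolation=cv2.INTER_CUBIC)[:600])
for l in ["scan_button_top","scan_collar","scan_ledge"]:
    print(l,[(round(d["confidence"],2),np.array(d["centre"]),onz(w,d["centre"],{"scan_button_top":134,"scan_collar":122,"scan_ledge":145}[l])) for d in spot_point(l,"wrist")[:3]])
o=observe()["tool_pos"];print(o,proj(w,o),proj(w,o+[0,14.5,0]),proj(w,o-[0,14.5,0]))
E
```

```text
scan_button_top [(0.85, array([260.4, 192.3]), array([448.5,  20.6, 134. ]))]
scan_collar [(0.67, array([255.2, 187.4]), array([448.5,  16.6, 122. ]))]
scan_ledge [(0.65, array([215.1, 199.2]), array([451.2, -12.3, 145. ])), (0.27, array([335.1, 144.9]), array([409.1,  70.5, 145. ]))]
[450.2  19.1 231.5] [259.3 258.7] [289.7 259.6] [228.9 257.9]
```

View pics/d_wrist.png

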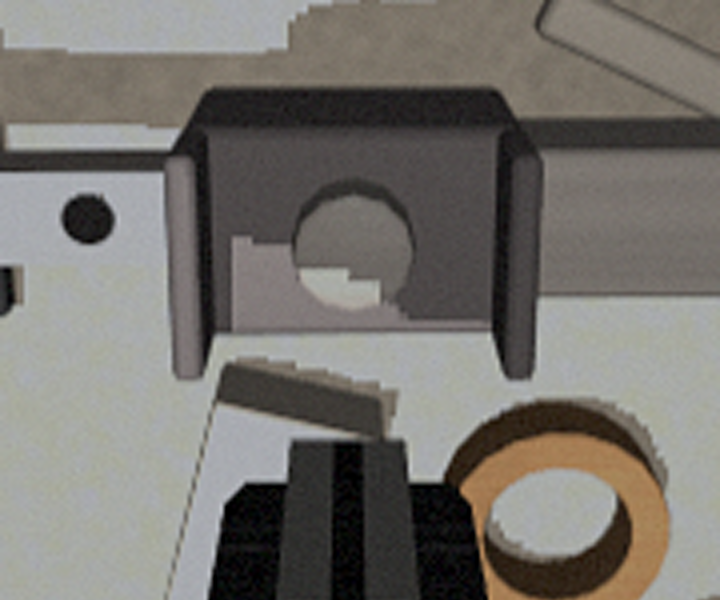

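At rest the button centre is at (258.1,192.9), which gives about (449,19,134). The post-side ledge is at y≈-12, 31 mm from the button as specified. The closed tips look only about 14 mm wide, with a wider step behind them. I'll open the fingers to about 12 mm so one tip stays on the button while the other reaches the ledge.

```bash
python3 -m inch '{"fingers":[1.2,1.2,1.2,1.2,1.2,1.2,1.2,1.2,1.2,1.2,1.2,1.2],"slide":[[0,-0.14,-0.12],[1,0,0],[1.5,0,0],[1.5,0,0],[1.5,0,0],[1.5,0,0],[1,0,0],[0.5,0,0],[0.3,0,0],[0,0,0],[0,0,0],[0,0,0]],"rotation":[[0,0,0],[0,0,0],[0,0,0],[0,0,0],[0,0,0],[0,0,0],[0,0,0],[0,0,0],[0,0,0],[0,0,0],[0,0,0],[0,0,0]]}' 20
python3 - <<'E'
from h import *
w=read_camera("wrist");cv2.imwrite("pics/e_wrist.png",cv2.resize(w["image"][90:290,150:370,::-1],None,fx=3,fy=3,interpolation=cv2.INTER_CUBIC))
need([449.3,16.8,134])
E
```

```text
time: 4.38
tool_pos: [449.7, 16.8, 144.1]
ee_rot: [-1.1, 89.9, 0.8]
contact_force: [0.2, -0.2, -0.3]
gripper_width: 11.9
t 4.43 pos [449.7  16.8 144.1] F [-0.8 -0.3  0.2] w 11.9
rotvec deg [0.   0.09 0.  ] then shift cm (goal frame) [ 1.01  0.01 -0.04]
```

View pics/e_wrist.png

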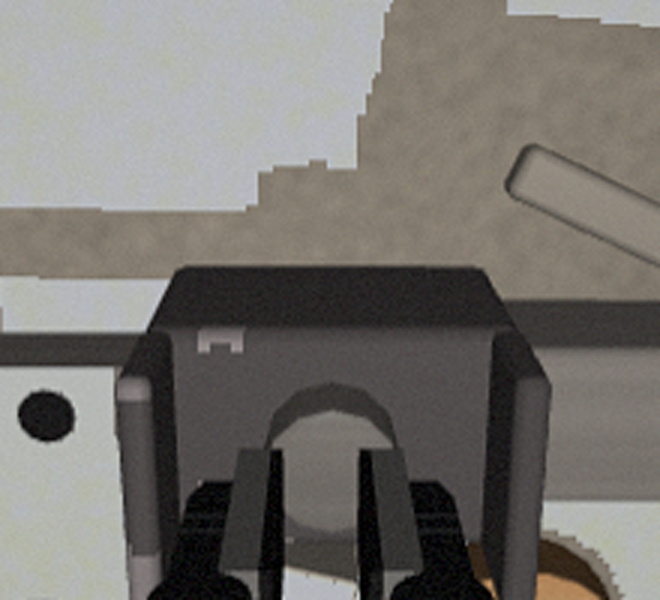

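The tips straddle the button's middle, at crop columns 255 and 385, with the button at about 330. They sit inside the ledges and clear of both. Now the light press.

```bash
python3 -m inch '{"fingers":[1.2,1.2,1.2,1.2,1.2],"slide":[[0.3,0,0],[0.3,0,0],[0.2,0,0],[0,0,0],[0,0,0]],"rotation":[[0,0,0],[0,0,0],[0,0,0],[0,0,0],[0,0,0]]}'
python3 -m inch '{"fingers":[1.2,1.2,1.2],"slide":[[0.1,0,0],[0.1,0,0],[0,0,0]],"rotation":[[0,0,0],[0,0,0],[0,0,0]]}'
python3 -m inch '{"fingers":[1.2,1.2,1.2],"slide":[[0.1,0,0],[0.1,0,0],[0,0,0]],"rotation":[[0,0,0],[0,0,0],[0,0,0]]}'

```

```text
time: 4.85
tool_pos: [449.2, 16.8, 135.1]
ee_rot: [160.3, 90.0, 162.1]
contact_force: [0.6, -0.7, -0.0]
gripper_width: 12.3
time: 5.1
tool_pos: [449.5, 16.8, 133.6]
ee_rot: [1.6, 90.0, 3.4]
contact_force: [-0.2, -0.3, 3.0]
gripper_width: 12.1
time: 5.35
tool_pos: [449.5, 16.8, 131.5]
ee_rot: [0.8, 90.0, 2.6]
contact_force: [-0.4, 0.2, 4.5]
gripper_width: 12.0
```

```bash
python3 -m inch '{"fingers":[1.2,1.2,1.2,1.2],"slide":[[0.1,0,0],[0.1,0,0],[0.1,0,0],[0,0,0]],"rotation":[[0,0,0],[0,0,0],[0,0,0],[0,0,0]]}'
python3 -m inch '{"fingers":[1.2,1.2],"slide":[[0,0,0],[0,0,0]],"rotation":[[0,0,0],[0,0,0]]}'

```

```text
time: 5.68
tool_pos: [449.5, 16.8, 128.5]
ee_rot: [4.1, 90.0, 5.9]
contact_force: [-1.3, 0.2, 6.7]
gripper_width: 12.0
time: 5.85
tool_pos: [449.5, 16.8, 128.6]
ee_rot: [1.2, 90.0, 3.0]
contact_force: [-2.2, 0.2, 5.9]
gripper_width: 12.0
```

The button is pressed about 5.5 mm at 6 N. Now I'll slide towards the post.

```bash
python3 -m inch '{"fingers":[1.2,1.2,1.2,1.2],"slide":[[0,-0.1,0],[0,-0.1,0],[0,-0.1,0],[0,-0.1,0]],"rotation":[[0,0,0],[0,0,0],[0,0,0],[0,0,0]]}'
python3 -m inch '{"fingers":[1.2,1.2,1.2,1.2],"slide":[[0,-0.1,0],[0,-0.1,0],[0,-0.1,0],[0,-0.1,0]],"rotation":[[0,0,0],[0,0,0],[0,0,0],[0,0,0]]}'
python3 -m inch '{"fingers":[1.2,1.2,1.2,1.2],"slide":[[0,-0.1,0],[0,-0.1,0],[0,-0.1,0],[0,-0.1,0]],"rotation":[[0,0,0],[0,0,0],[0,0,0],[0,0,0]]}'
python3 - <<'E'
from h import *
w=read_camera("wrist");cv2.imwrite("pics/f_wrist.png",cv2.resize(w["image"][90:290,150:370,::-1],None,fx=3,fy=3,interpolation=cv2.INTER_CUBIC))
need([449.3,16.8,134])
E
```

```text
time: 6.18
tool_pos: [449.6, 13.1, 128.7]
ee_rot: [50.5, 89.9, 52.4]
contact_force: [-0.7, 2.6, 5.1]
gripper_width: 12.1
time: 6.52
tool_pos: [449.7, 9.1, 128.7]
ee_rot: [53.1, 89.9, 55.0]
contact_force: [-1.1, 2.4, 5.3]
gripper_width: 12.1
time: 6.85
tool_pos: [449.9, 5.1, 128.7]
ee_rot: [52.1, 89.9, 54.0]
contact_force: [-0.8, 2.1, 5.6]
gripper_width: 11.9
t 6.9 pos [449.9   5.  128.7] F [-1.   2.6  6.6] w 11.9
rotvec deg [ 0.01  0.04 -0.04] then shift cm (goal frame) [-0.53  1.18 -0.02]
```

View pics/f_wrist.png

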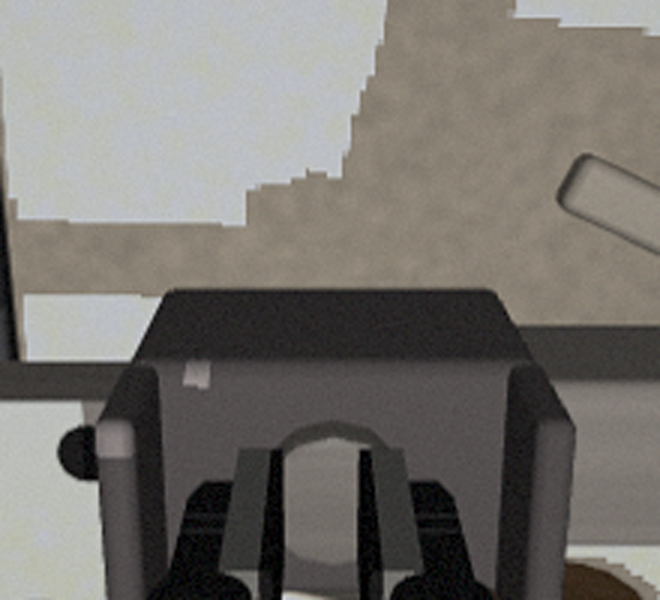

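Friction on the button is carrying the tube: the collar still surrounds the tips as before, and the hole at (80,450) is nearing the ledge. After about 8 mm more I'll lift off and push on the ledge only.

```bash
python3 -m inch '{"fingers":[1.2,1.2,1.2,1.2,1.2,1.2,1.2,1.2],"slide":[[0,-0.1,0],[0,-0.1,0],[0,-0.1,0],[0,-0.1,0],[0,-0.1,0],[0,-0.1,0],[0,-0.1,0],[0,-0.1,0]],"rotation":[[0,0,0],[0,0,0],[0,0,0],[0,0,0],[0,0,0],[0,0,0],[0,0,0],[0,0,0]]}'
python3 -m inch '{"fingers":[1.2,1.2,1.2,1.2,1.2,1.2],"slide":[[0.0,0,0],[-0.2,0,0],[-0.3,0,0],[-0.3,0,0],[-0.2,0,0],[0,0,0]],"rotation":[[0,0,0],[0,0,0],[0,0,0],[0,0,0],[0,0,0],[0,0,0]]}'
python3 - <<'E'
from h import *
np.set_printoptions(precision=1,suppress=True)
w=read_camera("wrist");cv2.imwrite("pics/g_wrist.png",cv2.resize(w["image"][90:290,150:370,::-1],None,fx=3,fy=3,interpolation=cv2.INTER_CUBIC))
t=read_camera("top");cv2.imwrite("pics/g_top.png",cv2.resize(t["image"][210:270,180:350,::-1],None,fx=4.5,fy=4.5,interpolation=cv2.INTER_CUBIC))
need([449.3,16.8,134])
for d in spot_point("scan_ledge","wrist")[:2]: print(d,onz(w,d["centre"],145))
E
```

```text
time: 7.57
tool_pos: [450.1, -2.9, 128.7]
ee_rot: [53.2, 89.9, 55.1]
contact_force: [-2.2, 1.2, 5.5]
gripper_width: 11.9
time: 8.07
tool_pos: [450.0, -3.3, 138.5]
ee_rot: [2.3, 90.0, 4.1]
contact_force: [-0.9, 0.0, -0.7]
gripper_width: 11.6
t 8.17 pos [449.9  -3.2 138.1] F [0.4 1.  0.1] w 12.2
rotvec deg [ 0. -0. -0.] then shift cm (goal frame) [0.4 2.  0. ]
{'centre': [195.8, 265.8], 'confidence': 0.67} [450.9 -31.1 145. ]
```

View pics/g_wrist.png

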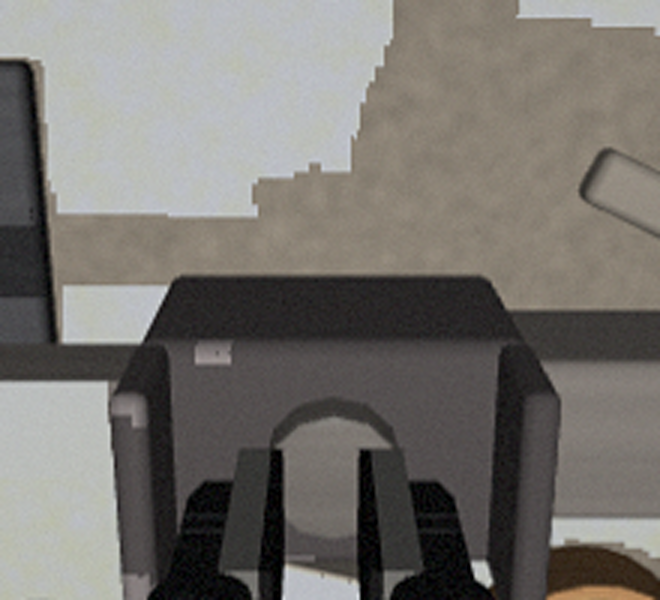

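View pics/g_top.png

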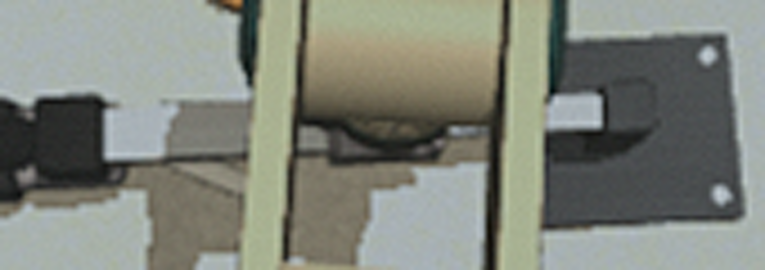

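Lifted clear, with the tube about 19.5 mm in; the wrist view shows the tips over the button and free of both ledges. Now I'll push on the ledge alone.

```bash
python3 -m inch '{"fingers":[1.2,1.2,1.2,1.2,1.2,1.2,1.2,1.2],"slide":[[0,-0.1,0],[0,-0.1,0],[0,-0.1,0],[0,-0.1,0],[0,-0.1,0],[0,-0.1,0],[0,-0.1,0],[0,-0.1,0]],"rotation":[[0,0,0],[0,0,0],[0,0,0],[0,0,0],[0,0,0],[0,0,0],[0,0,0],[0,0,0]]}'
python3 -m inch '{"fingers":[1.2,1.2,1.2,1.2,1.2,1.2,1.2,1.2],"slide":[[0,-0.1,0],[0,-0.1,0],[0,-0.1,0],[0,-0.1,0],[0,-0.1,0],[0,-0.1,0],[0,-0.1,0],[0,-0.1,0]],"rotation":[[0,0,0],[0,0,0],[0,0,0],[0,0,0],[0,0,0],[0,0,0],[0,0,0],[0,0,0]]}'
python3 - <<'E'
from h import *
np.set_printoptions(precision=1,suppress=True)
w=read_camera("wrist");cv2.imwrite("pics/h_wrist.png",cv2.resize(w["image"][90:290,150:370,::-1],None,fx=3,fy=3,interpolation=cv2.INTER_CUBIC))
need([449.3,16.8,134])
for d in spot_point("scan_ledge","wrist")[:2]: print(d,onz(w,d["centre"],145))
E
```

```text
time: 8.88
tool_pos: [450.2, -11.3, 138.3]
ee_rot: [39.3, 90.0, 41.2]
contact_force: [-0.4, 0.4, -0.2]
gripper_width: 12.0
time: 9.55
tool_pos: [450.5, -19.2, 138.3]
ee_rot: [84.1, 90.0, 86.0]
contact_force: [-0.6, 4.5, 0.2]
gripper_width: 12.1
t 9.6 pos [450.5 -19.5 138.3] F [-0.4  3.6  0.1] w 11.9
rotvec deg [-0.  0.  0.] then shift cm (goal frame) [ 0.4  3.6 -0. ]
{'centre': [216.7, 269.5], 'confidence': 0.89} [452.8 -37.5 145. ]
```

View pics/h_wrist.png

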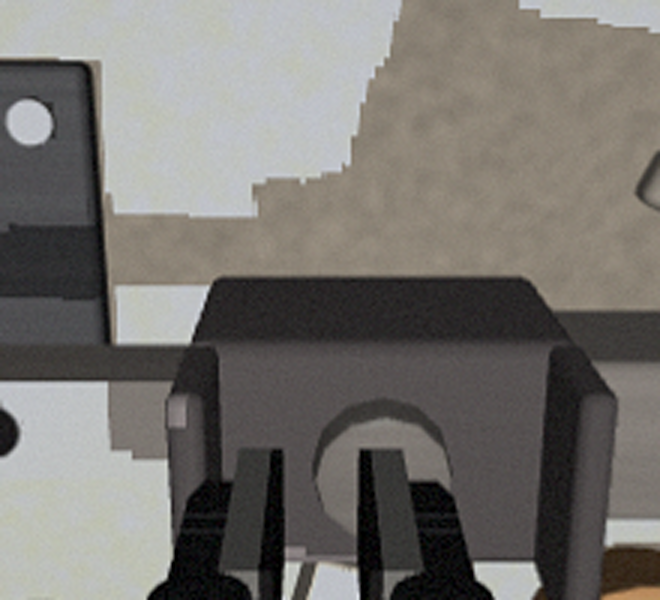

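The tip now pushes the post-side ledge at 4 N. The ledge is at y≈-37.5, so the tube is about 25 mm in, and the button is clear under the tips. I'll continue slowly.

```bash
python3 -m inch '{"fingers":[1.2,1.2,1.2,1.2,1.2,1.2,1.2,1.2,1.2,1.2,1.2,1.2,1.2,1.2],"slide":[[0,-0.1,0],[0,-0.1,0],[0,-0.1,0],[0,-0.1,0],[0,-0.1,0],[0,-0.1,0],[0,-0.1,0],[0,-0.1,0],[0,-0.1,0],[0,-0.1,0],[0,-0.1,0],[0,-0.1,0],[0,-0.1,0],[0,-0.1,0]],"rotation":[[0,0,0],[0,0,0],[0,0,0],[0,0,0],[0,0,0],[0,0,0],[0,0,0],[0,0,0],[0,0,0],[0,0,0],[0,0,0],[0,0,0],[0,0,0],[0,0,0]]}'
python3 -m inch '{"fingers":[1.2,1.2,1.2,1.2],"slide":[[0,-0.1,0],[0,-0.1,0],[0,-0.1,0],[0,0,0]],"rotation":[[0,0,0],[0,0,0],[0,0,0],[0,0,0]]}'
python3 -m inch '{"fingers":[1.2,1.2,1.2,1.2],"slide":[[0,-0.05,0],[0,-0.05,0],[0,-0.05,0],[0,-0.05,0]],"rotation":[[0,0,0],[0,0,0],[0,0,0],[0,0,0]]}'
python3 -m inch '{"fingers":[1.2,1.2,1.2,1.2],"slide":[[0,-0.05,0],[0,-0.05,0],[0,-0.05,0],[0,-0.05,0]],"rotation":[[0,0,0],[0,0,0],[0,0,0],[0,0,0]]}'
```

```text
time: 10.82
tool_pos: [450.9, -33.3, 138.3]
ee_rot: [72.4, 90.0, 74.2]
contact_force: [0.3, 4.4, -0.3]
gripper_width: 12.1
time: 11.15
tool_pos: [451.0, -36.4, 138.3]
ee_rot: [-72.6, 90.0, -70.8]
contact_force: [-0.0, 2.9, 0.1]
gripper_width: 11.8
time: 11.48
tool_pos: [451.1, -38.2, 138.3]
ee_rot: [59.4, 90.0, 61.3]
contact_force: [-0.1, 5.2, 0.0]
gripper_width: 11.5
time: 11.82
tool_pos: [451.2, -40.3, 138.3]
ee_rot: [75.1, 90.0, 76.9]
contact_force: [0.1, 3.7, -0.5]
gripper_width: 11.8
```

```bash
python3 -m inch '{"fingers":[1.2,1.2,1.2,1.2],"slide":[[0,-0.05,0],[0,-0.05,0],[0,-0.05,0],[0,-0.05,0]],"rotation":[[0,0,0],[0,0,0],[0,0,0],[0,0,0]]}'
python3 -m inch '{"fingers":[1.2,1.2,1.2,1.2],"slide":[[0,-0.05,0],[0,-0.05,0],[0,-0.05,0],[0,-0.05,0]],"rotation":[[0,0,0],[0,0,0],[0,0,0],[0,0,0]]}'
python3 -m inch '{"fingers":[1.2,1.2,1.2],"slide":[[0,-0.05,0],[0,-0.05,0],[0,0,0]],"rotation":[[0,0,0],[0,0,0],[0,0,0]]}'
```

```text
time: 12.15
tool_pos: [451.2, -42.2, 138.3]
ee_rot: [71.1, 90.0, 73.0]
contact_force: [-0.4, 5.3, 0.1]
gripper_width: 11.7
time: 12.48
tool_pos: [451.3, -44.2, 138.3]
ee_rot: [82.4, 90.0, 84.2]
contact_force: [0.4, 4.4, -0.7]
gripper_width: 12.1
time: 12.73
tool_pos: [451.3, -45.7, 138.3]
ee_rot: [-88.5, 90.0, -86.6]
contact_force: [0.2, 1.4, -0.0]
gripper_width: 11.9
```

```bash
python3 -m inch '{"fingers":[1.2,1.2],"slide":[[0,-0.05,0],[0,-0.05,0]],"rotation":[[0,0,0],[0,0,0]]}'
python3 - <<'E'
from h import *
w=read_camera("wrist");cv2.imwrite("pics/i_wrist.png",cv2.resize(w["image"][90:290,150:370,::-1],None,fx=3,fy=3,interpolation=cv2.INTER_CUBIC))
s=read_camera("scene");cv2.imwrite("pics/i_scene.png",cv2.resize(s["image"][120:220,240:360,::-1],None,fx=5,fy=5,interpolation=cv2.INTER_CUBIC))
need([449.3,16.8,134])
for d in spot_point("scan_ledge","wrist")[:2]: print(d,onz(w,d["centre"],145))
E
```

```text
time: 12.9
tool_pos: [451.4, -46.4, 138.3]
ee_rot: [-71.8, 90.0, -69.9]
contact_force: [0.2, 1.1, -0.6]
gripper_width: 12.2
t 13.0 pos [451.4 -46.5 138.3] F [-0.4  0.6 -0.8] w 12.2
rotvec deg [-0.01  0.    0.02] then shift cm (goal frame) [ 0.43  6.33 -0.  ]
{'centre': [214.0, 268.9], 'confidence': 0.92} [453.46438665 -65.94596551 145.        ]
```

View pics/i_wrist.png

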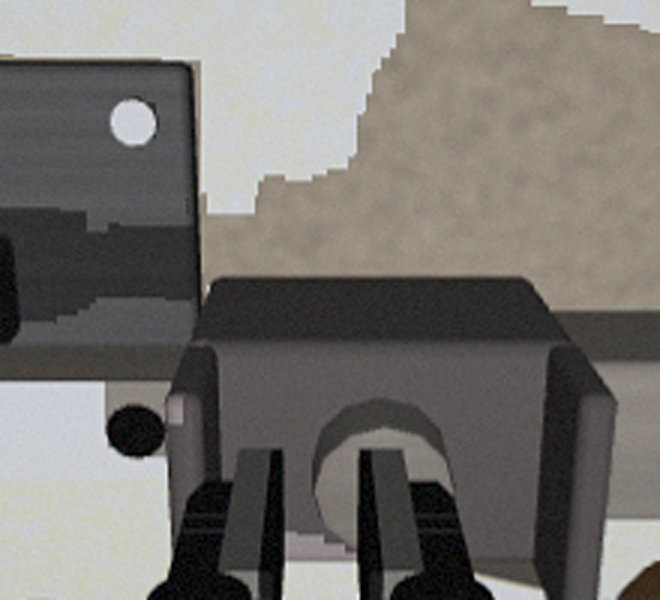

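The button has popped up: its side wall is much thicker (rows 400–430, against about 400–418 before) and its top looks larger. The push force has dropped too. Tube travel is about 52–53 mm, matching the measured hole at about 54. I'll back off the ledge and rise.

```bash
python3 -m inch '{"fingers":[1.2,1.2,1.2,1.2,1.2,1.2,1.2,1.2,1.2,1.2,1.2,1.2],"slide":[[0,0.2,0],[0,0.3,0],[0,0.1,0],[-0.5,0,0],[-1,0,0],[-1.5,0,0],[-2,0,0],[-2,0,0],[-2,0,0],[-1,0,0],[0,0,0],[0,0,0]],"rotation":[[0,0,0],[0,0,0],[0,0,0],[0,0,0],[0,0,0],[0,0,0],[0,0,0],[0,0,0],[0,0,0],[0,0,0],[0,0,0],[0,0,0]]}'
python3 - <<'E'
from h import *
np.set_printoptions(precision=1,suppress=True)
w=read_camera("wrist");cv2.imwrite("pics/j_wrist.png",cv2.resize(w["image"][130:290,170:350,::-1],None,fx=4,fy=3.7,interpolation=cv2.INTER_CUBIC))
need([449.3,16.8,134])
for l,z in (("scan_ledge",145),("scan_button_top",134)):
  for d in spot_point(l,"wrist")[:2]: print(l,d,onz(w,d["centre"],z))
s=read_camera("scene");cv2.imwrite("pics/j_scene.png",cv2.resize(s["image"][90:280,190:390,::-1],None,fx=3,fy=3,interpolation=cv2.INTER_CUBIC))
E
```

```text
time: 14.05
tool_pos: [451.3, -40.3, 238.4]
ee_rot: [-8.1, 90.0, -6.3]
contact_force: [-0.4, 0.1, -1.1]
gripper_width: 11.7
t 14.1 pos [450.9 -40.2 237.4] F [-0.9 -0.2 -0.3] w 11.9
rotvec deg [-0.  -0.1 -0. ] then shift cm (goal frame) [10.3  5.7  0. ]
scan_ledge {'centre': [221.9, 197.4], 'confidence': 0.91} [453.1 -66.2 145. ]
scan_button_top {'centre': [261.7, 191.7], 'confidence': 0.83} [451.2 -36.4 134. ]
```

View pics/j_wrist.png

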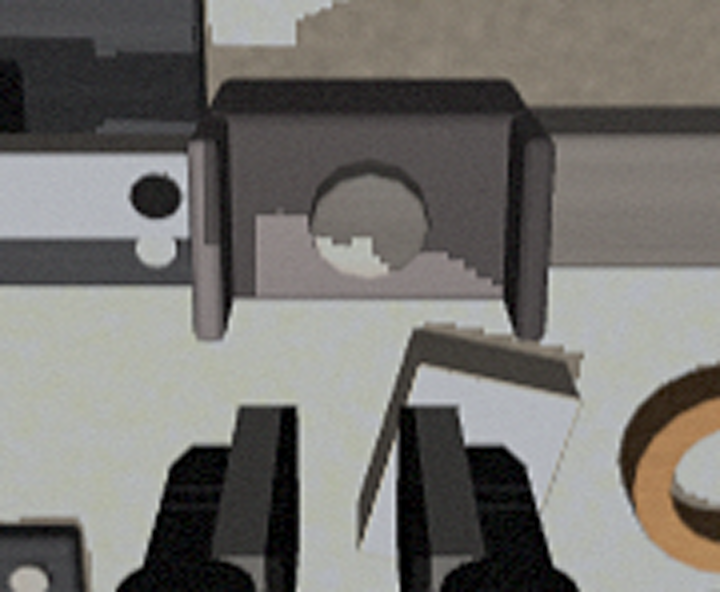

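View pics/j_scene.png

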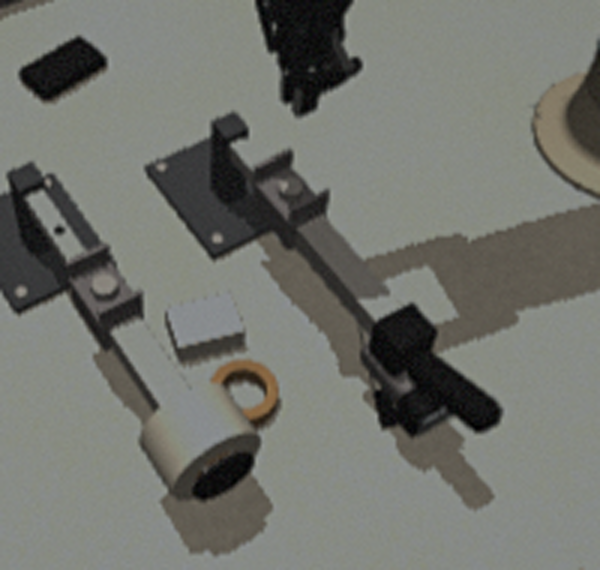

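Last check: the ledge moved from y=-12.3 to -66.2 and the button from about 19–20.6 to -36.4, so the tube is 54–55 mm in, at the next hole. The button stands as proud of the collar as at the start. The box, tape and label boom look undisturbed, and the robot is clear.

```bash
python3 -c "
from rig import *
print(close_job())"
```

```text
the job is handed in; nothing more can be done
None
```

I shortened the scanner boom by one hole and handed the job in at about 14 s; no verdict was reported.

**What I did:** I pressed the lock button about 5.5 mm with 6–7 N and slid the tube about 20 mm on the pressed button. I then lifted off and pushed only the post-side ledge, at about 5 N at most in the readings, until the button popped up. After that I backed off and rose about 100 mm clear.

**Last checks:**
- **Tube position:** the ledge and the button moved 54–55 mm in. That matches the hole I measured beforehand at about 54 mm.
- **Button:** it looks as proud of the collar as at the start. The push force fell to about 1 N at that moment, which fits the pin dropping in but isn't proof. I did not push further to confirm the lock.
- **Surroundings:** the label-roll boom, box, tape roll and mouse look undisturbed by eye in the final pictures. The marker was hidden under the boom, and the card stack and carton were outside my final views. The arm did not go near those three.
- **Disagreements:** the button position from different cameras differed by 2–6 mm at the start (the scene view was the outlier). One wrist picture was blurred, so I retook it.

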